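Hardware tote off the roller track

TASK

Roll the plywood tote with the orange handle along the rollers until it is up against the red end stop, without lifting it on the way. Then lift it off by its handle and set it down, not dropped, in the middle of the cork pad, upright and lengthwise along the pad. Leave the blue tote where it stands.

Things in the scene. Friction and masses are not known exactly. Their poses are not given: they have to be found in the camera images.
- tote_handle (a point): Centre of the orange handle bar of the loose plywood tote on the rollers: open box 140 mm long (y), 100 wide (x), walls 45 high, about 0.45 kg. The bar, 20 mm wide (x) and 20 high, runs 124 mm along y between two end posts (44 wide, 110 high); its centre is 100 mm above the tote's underside, over its middle. z is up. It starts between the track's side rails, 80 to 200 mm short of the stop.
- stop (a point): Middle of the red end stop's face on the fixed roller track, at the height of the roller tops (60 mm over the bench). y is level and points into the stop, the way the tote rolls; x across. The tote touches the stop with its handle centre at y = -70, z = +100 mm here. The stop rises 40 mm over the rollers, 15 thick. Track 460 mm long; rails 130 mm apart, 12 mm higher than the free steel rollers.
- cork_pad: Brown cork pad fixed on the bench left of the track, 160 (x) x 190 (y) x 8 mm thick; origin at the centre of its underside, on the bench; y its long direction. A tote standing on it has its handle centre 108 mm above this point. It is empty; the black rubber pad of the same size beside it, with the blue tote on it, is not the one. The two pads may change places.
- other_handle (a point): Centre of the dark wooden handle bar of a blue tote of the same shape and size, standing on the black rubber pad beside the cork pad; a bystander, to be left alone.
There are look-alikes about, which are no part of the job. Of the things shaped like the part that bears tote_handle, the wooden one is meant.

How it is judged:
By the outcome, as a careful person would: the job done as asked, in the order asked, and still so for the second after the job is handed in, with the robot touching nothing.
It also fails if it takes over 43 s, if anything falls off the work surface, if the arm or the gripper's body presses on something with over 40 N, if the wrist force passes 120 N, or if a joint passes its speed limit or range.

ROBOT

A 6-joint arm with a two-finger parallel gripper is mounted at the origin on the work surface. World frame = base frame: x ahead of the robot, y to its left, z up, the work surface at z = 0. Lengths are in m, angles in degrees, forces in N, time in s.
With the tool pointing down it reaches from about 0.375 to 0.9 m from the base axis. Payload 3.1 kg.
Tool frame: the origin (TCP) lies at the very end of the fingers, on their centre line; the grasp point (between the pads) lies 19 mm behind it; z points along the fingers, y is the direction in which the jaws open and shut (so a half turn about z gives the same grasp; the last joint's range is limited). The gripper opens to 87 mm and grips with 3 to 60 N. Pads are 19 mm wide; open, the fingers measure 117 mm over their backs; the gripper's body (75 mm by 190 mm) begins 51 mm behind the grasp point.
Start: joints at [-86.889, 30.224, 82.088, -0, 67.689, -10.227], TCP at [0.144, -0.608, 0.223] pointing down, gripper open.
Joint ranges: [-176.69, 176.69], [-43.24, 126.21], [12.49, 139.97], [-82, 262], [0, 151.66], [-163.58, 163.58]. Speed limits (degrees/s): [159.86, 159.86, 180, 180, 180, 180].

INTERFACE

Orientations are given as a 3x3 rotation matrix whose columns are the frame's x, y, z axes.
In Python, from rig import read_state, capture, hand_in gives the robot as it stands. The module is installed in compiled form; this text tells all that it offers.
- The arm moves only by the tool move_arm, never from a script. Its arguments are lists of equal length, an entry for each row: "linear": the shift along the tool's x, y, z in cm, a list of three; "angular": the turn, a rotation vector about the tool's x, y, z in rad, a list of three; "fingers": the gripper command: -1 is fully open, 1 is shut, values between are in proportion. In form: {"linear": [[tx, ty, tz], ...], "angular": [[wx, wy, wz], ...], "fingers": [fingers, ...]}. A call has 1 to 12 rows; each row is the pose to reach, as a shift and turn from the pose measured when the call began, along the tool's axes at that moment; what a row does not reach only later rows make up. A row lasts 1/12 s, in which the tool goes at most 41.7 mm and 7.16 degrees, less where a joint would pass 70% of its speed; a pose out of reach is approached as far as the arm can. A call with a gripper value outside its range is refused whole. The fingers move at their own pace and stop on an object; the grip force is fixed at half the most. Time passes only in rows, so rows that repeat a pose let the fingers close. It gives the time, the measured TCP pose, the force and the opening at its end, in the units of the state.
- read_state(): the state, without advancing time (a new reading comes with each control period).
- capture(name): name is "scene" or "top" or "wrist"; returns a dict with "color" (480x640x3 uint8, red, green, blue), "fx", "fy", "cx", "cy" (pixels), "view" (4x4, takes a point from world to camera coordinates); the wrist camera has in their place "hand_eye" (4x4, takes a point from camera to tool coordinates, whose origin is the TCP and whose axes are the flange's). Camera axes: x right, y down, z forward; pixel columns grow to the right and rows downward; lengths in m; the calibration is good to about 2 mm. The wrist camera is an equidistant fisheye: a pixel r from the principal point sees the ray r / f radians off the axis. A picture is of the moment at which its call begins: read the wrist's pose just before it. There is no depth.
- hand_in(): hands the job in, once; it reports no verdict.
The state is a dict: "time_s": time; "joint_positions": joint angles; "qvel": joint speeds; "tau": joint torques, N m; "position": TCP position; "tcp_rot": TCP orientation; "force": force on the tool from outside, world axes, zero at the start; "moment": the same for the moment, N m; "opening": opening from 0.0 (shut) to 1.0 (fully open).
Only numpy, scipy, OpenCV 4.12 (cv2) and the standard library are available. Lean on these libraries where they do the work, as an engineer would, in place of code of your own. Each camera call takes 0.05 s, during which the arm holds its last target. There are 200 camera calls.

## Working session

There is one attempt and no reset: what is moved stays moved. The work goes in short steps, Python scripts to look and compute and a tool call to move; the robot and the scene stay as the last step left them, time stands still between calls to the robot, and variables do not carry over. Pictures are saved under pics/ and viewed, about 8 in all and at most 12, crops included, and the job is handed in when it is done.

Besides the shell and the picture viewer there is one more tool, called in YAML: its name, and indented under it one key for each argument. move_arm: Moves the arm, as the interface text tells. Its arguments: {"type":"object","properties":{"linear":{"type":"array"},"angular":{"type":"array"},"fingers":{"type":"array"}},"required":["linear","angular","fingers"]}

```bash
mkdir -p pics; python3 - <<'E'
from rig import *
import cv2,numpy as np,pickle
s=read_state();print(s)
d={}
for n in("scene","top"):
    c=capture(n);d[n]=c;cv2.imwrite(f"pics/{n}0.png",c["color"][:,:,::-1]);print(n,c["fx"],c["cx"],c["cy"],np.round(c["view"],3).tolist())
pickle.dump(d,open("d0.pkl","wb"))
E
```

```text
{'time_s': 0.0, 'joint_positions': array([-8.68879046e+01,  3.02776115e+01,  8.21583419e+01,  9.58329069e-04,
        6.76878997e+01, -1.02268508e+01]), 'qvel': array([ 0.03136902, -0.03803691, -0.03747221, -0.0871849 , -0.01809038,
        0.04640993]), 'tau': array([-2.70339951e-04, -4.40040135e+01, -1.76594836e+01,  6.33455906e-02,
        5.82415215e-02, -1.62336551e-04]), 'position': array([ 0.14419157, -0.60737581,  0.2215753 ]), 'tcp_rot': array([[ 9.73023763e-01,  2.30704889e-01, -1.01903797e-04],
       [ 2.30704566e-01, -9.73021449e-01,  2.15929406e-03],
       [ 3.99005115e-04, -2.12455410e-03, -9.99997664e-01]]), 'force': array([0.68287774, 0.30618368, 0.03056343]), 'moment': array([ 0.01320776, -0.01018301,  0.01769453]), 'opening': 1.002119186901634}
scene 555.9721479745638 329.51213823366373 244.55232225852805 [[-0.485, 0.874, 0.008, 0.237], [0.472, 0.27, -0.839, -0.167], [-0.736, -0.404, -0.544, 1.625], [0.0, 0.0, 0.0, 1.0]]
top 463.9455579447894 315.82681703239825 237.29985652853568 [[-0.026, -0.999, -0.029, 0.045], [-0.991, 0.03, -0.134, 0.597], [0.135, 0.025, -0.991, 1.15], [0.0, 0.0, 0.0, 1.0]]
```

View pics/top0.png

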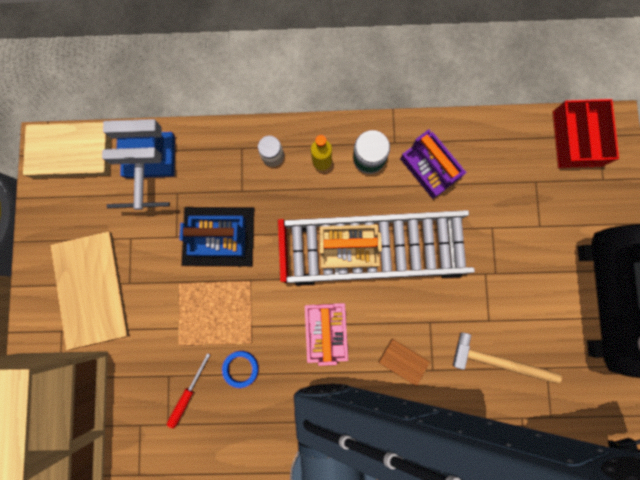

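View pics/scene0.png

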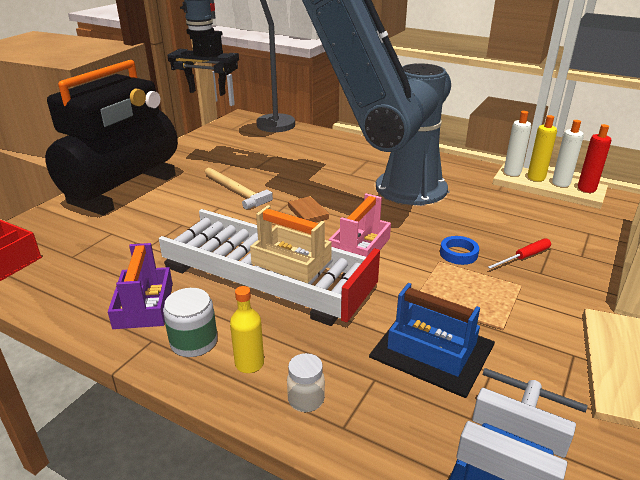

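The top view shows the plywood tote on the rollers with its orange handle at (350,242). The stop is at (283,250), the cork pad at (215,313) and the blue tote at (212,231).

Candidates that could be mistaken for the tote:
- Pink tote with an orange bar at (326,334), on the bench.
- Purple tote with an orange bar at (438,157), on the bench.
- Blue tote at (212,231).

I choose the wooden one, which is on the track. Next I measure it and check it in a close crop.

```bash
cat > h.py <<'E'
import numpy as np,cv2
def ray(c,px):
    V=c["view"];R=V[:3,:3];o=-R.T@V[:3,3]
    d=R.T@np.array([(px[0]-c["cx"])/c["fx"],(px[1]-c["cy"])/c["fy"],1]);return o,d
def onz(c,px,z):
    o,d=ray(c,px);return o+d*(z-o[2])/d[2]
def tri(c1,p1,c2,p2):
    A=np.zeros((3,3));b=np.zeros(3)
    for c,p in((c1,p1),(c2,p2)):
        o,d=ray(c,p);d/=np.linalg.norm(d);M=np.eye(3)-np.outer(d,d);A+=M;b+=M@o
    return np.linalg.solve(A,b)
def blob(c,lo,hi,roi):
    h=cv2.cvtColor(c["color"],cv2.COLOR_RGB2HSV);m=cv2.inRange(h,lo,hi)
    x0,y0,x1,y1=roi;k=np.zeros_like(m);k[y0:y1,x0:x1]=m[y0:y1,x0:x1]
    q=max(cv2.findContours(k,0,2)[0],key=cv2.contourArea)
    return q
def rect(q): return cv2.minAreaRect(q)
E
python3 - <<'E'
from h import *
import pickle
d=pickle.load(open("d0.pkl","rb"));t,s=d["top"],d["scene"]
def show(n,c,q,z):
    r=rect(q);b=cv2.boxPoints(r);print(n,np.round(r[0],1),np.round(r[1],1),cv2.contourArea(q),"\n c",onz(c,r[0],z).round(4),"\n",np.array([onz(c,p,z)[:2] for p in b]).round(4).tolist())
show("handle",t,blob(t,(8,150,150),(18,255,255),(318,222,384,262)),.17)
show("cork",t,blob(t,(8,90,90),(20,190,255),(174,278,256,350)),.008)
show("stop",t,blob(t,(0,180,90),(4,255,255),(270,210,300,290)),.10)
show("blk",t,blob(t,(0,0,0),(180,255,45),(174,200,262,275)),.008)
show("bluehandle",t,blob(t,(0,100,40),(14,255,120),(174,220,250,245)),.17)
im=cv2.resize(t["color"][190:360,165:485],None,fx=2.5,fy=2.5,interpolation=2)
for n,c,roi in(("top",t,(318,222,384,262)),("scene",s,(250,200,330,240))):
    q=blob(c,(8,150,150),(18,255,255),roi);print(n,cv2.boundingRect(q))
i2=cv2.resize(s["color"][195:335,150:400],None,fx=2,fy=2,interpolation=2)
out=np.zeros((im.shape[0]+0,800,3),np.uint8);out[:,:im.shape[1]]=im
cv2.imwrite("pics/crop1.png",out[:,:,::-1])
# rails: white-ish side lines at z=.072
E
```

```text
handle [350. 239.] [16. 54.] 520.0 
 c [ 0.5742 -0.0531  0.17  ] 
 [[0.5945, 0.0079], [0.5907, -0.1152], [0.554, -0.1136], [0.5576, 0.0089]]
cork [214.5 313.5] [71. 81.] 5751.0 
 c [0.4107 0.2972 0.008 ] 
 [[0.5056, 0.4048], [0.4997, 0.1908], [0.3181, 0.1924], [0.323, 0.402]]
stop [282.3 250. ] [62.1  6.7] 326.5 
 c [0.5611 0.109  0.1   ] 
 [[0.6378, 0.1188], [0.6379, 0.1023], [0.4859, 0.0993], [0.4857, 0.1155]]
blk [217.9 236. ] [69.3 57.2] 1295.5 
 c [0.6137 0.2888 0.008 ] 
 [[0.5419, 0.382], [0.6958, 0.3811], [0.6864, 0.1945], [0.5334, 0.1985]]
bluehandle [208. 231.] [48.  8.] 321.0 
 c [0.6025 0.2729 0.17  ] 
 [[0.5949, 0.3286], [0.6136, 0.3288], [0.6102, 0.2173], [0.5915, 0.2173]]
top (323, 231, 55, 17)
scene (263, 200, 67, 35)
```

View pics/crop1.png

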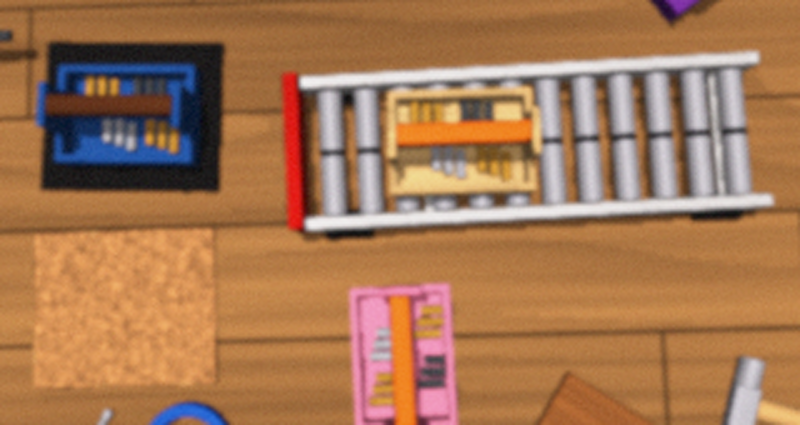

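The crop confirms the choice: wooden tote on the track, orange bar at about (350,243). My handle and cork masks bled into the neighbouring wood, so I'll tighten them.

```bash
python3 - <<'E'
from h import *
import pickle
d=pickle.load(open("d0.pkl","rb"));t,s=d["top"],d["scene"]
def show(n,c,q,z):
    r=rect(q);b=cv2.boxPoints(r);P=np.array([onz(c,p,z)[:2] for p in b]);print(n,np.round(r[0],1),np.round(r[1],1),cv2.contourArea(q)," c",P.mean(0).round(4),P.round(4).tolist())
h=cv2.cvtColor(t["color"],cv2.COLOR_RGB2HSV)
print(h[243,340:360:6].tolist(),h[256,335],h[231,322],"cork",h[300:330:10,215].tolist(),"wood",h[300,160:172:4].tolist(),h[355,200])
for lo in(200,225):show("handle",t,blob(t,(8,lo,150),(14,255,255),(318,226,384,258)),.17)
show("sc handle",s,blob(s,(6,225,130),(14,255,255),(250,200,330,240)),.17)
g=lambda l,z:print(np.array([onz(t,(x/2.5+165,y/2.5+190),z)[:2] for x,y in l]).round(4).tolist())
print("cork");g([(35,236),(213,230),(215,384),(35,386)],.008)
print("stop face top edge");g([(297,74),(304,228)],.10)
print("rail outer");g([(300,77),(757,53),(305,233),(772,208)],.072)
print("handle");g([(397,121),(532,121),(532,145),(397,145)],.17)
print("black");g([(50,43),(223,43),(219,190),(42,188)],.008)
E
```

```text
[[14, 221, 239], [15, 218, 241], [14, 215, 240], [14, 212, 241]] [ 17 123 190] [ 19 122 213] cork [[14, 154, 219], [14, 151, 220], [13, 160, 187]] wood [[14, 157, 184], [15, 157, 183], [14, 154, 184]] [ 14 156 168]
handle [350.  242.8] [ 8.5 52.2] 294.0  c [ 0.5654 -0.0528] [[0.5755, 0.0065], [0.5748, -0.1123], [0.5553, -0.1119], [0.5559, 0.0066]]
handle [368.5 245.5] [1. 3.] 1.0  c [ 0.558  -0.0945] [[0.5593, -0.0912], [0.5591, -0.098], [0.5568, -0.0979], [0.557, -0.0911]]
sc handle [313.8 225.3] [1.4 7.8] 0.5  c [0.57   0.0075] [[0.5808, 0.0063], [0.5569, 0.005], [0.5593, 0.0087], [0.5831, 0.0099]]
cork
[[0.4885, 0.3913], [0.4897, 0.2035], [0.3319, 0.2026], [0.3343, 0.3891]]
stop face top edge
[[0.6361, 0.104], [0.4852, 0.0998]]
rail outer
[[0.6379, 0.1037], [0.648, -0.3536], [0.4815, 0.1014], [0.4934, -0.3574]]
handle
[[0.5773, 0.0065], [0.5737, -0.1163], [0.5517, -0.1153], [0.5553, 0.0072]]
black
[[0.6945, 0.3778], [0.6885, 0.1914], [0.5314, 0.1969], [0.5388, 0.3845]]
```

move_arm:
  linear:
    - [3,-2.5,0]
    - [6,-5,0]
    - [9,-7.4,0]
    - [12,-9.8,0]
    - [15,-12.3,0]
    - [18,-14.8,0]
    - [21,-17.2,0]
    - [24,-19.7,0]
    - [27,-22.2,0]
    - [30,-24.6,0]
    - [33,-27.1,0]
    - [36,-29.5,0]
  angular:
    - [0,0,-0.08]
    - [0,0,-0.16]
    - [0,0,-0.24]
    - [0,0,-0.32]
    - [0,0,-0.4]
    - [0,0,-0.48]
    - [0,0,-0.56]
    - [0,0,-0.64]
    - [0,0,-0.72]
    - [0,0,-0.8]
    - [0,0,-0.88]
    - [0,0,-0.95]
  fingers: [-1,-1,-1,-1,-1,-1,-1,-1,-1,-1,-1,-1]

```text
time_s: 1.1
position: [0.4269, -0.2353, 0.2222]
tcp_rot: [[0.375, 0.927, -0.001], [0.927, -0.375, 0.003], [0.002, -0.002, -1.0]]
force: [-0.3, -0.6, 0.4]
opening: 0.998
```

```bash
cat > go.py <<'E'
import sys,numpy as np
from scipy.spatial.transform import Rotation as Ro
from rig import read_state
def go(p,a):  # world TCP, world angle (deg) of tool y, pointing down
    s=read_state();R=s["tcp_rot"];r=np.radians(a);y=np.array([np.cos(r),np.sin(r),0]);z=np.array([0,0,-1.])
    T=np.column_stack([np.cross(y,z),y,z])
    print("t",round(s["time_s"],2),"p",s["position"].round(4),"f",s["force"].round(2),"open",round(s["opening"],3))
    print("lin cm",(100*R.T@(np.array(p)-s["position"])).round(2),"rot",Ro.from_matrix(R.T@T).as_rotvec().round(3))
v=list(map(float,sys.argv[1:]));go(v[:3],v[3])
E
python3 go.py .565 -.053 .215 1.4
```

```text
t 1.1 p [ 0.4269 -0.2353  0.2222] f [-0.27 -0.6   0.43] open 0.998
lin cm [22.08  5.96  0.75] rot [-0.001 -0.002 -0.409]
```

move_arm:
  linear:
    - [3.2,0.9,0]
    - [6.4,1.7,0]
    - [9.6,2.6,0]
    - [12.8,3.4,0]
    - [16,4.3,0]
    - [19,5.1,0.4]
    - [21,5.7,0.7]
    - [22.1,6,0.7]
    - [22.1,6,0.7]
    - [22.1,6,0.7]
  angular:
    - [0,0,-0.06]
    - [0,0,-0.12]
    - [0,0,-0.18]
    - [0,0,-0.24]
    - [0,0,-0.3]
    - [0,0,-0.35]
    - [0,0,-0.39]
    - [0,0,-0.41]
    - [0,0,-0.41]
    - [0,0,-0.41]
  fingers: [-1,-1,-1,-1,-1,-1,-1,-1,-1,-1]

```text
time_s: 1.93
position: [0.5649, -0.0531, 0.2152]
tcp_rot: [[-0.026, 1.0, -0.002], [1.0, 0.026, 0.002], [0.002, -0.002, -1.0]]
force: [-0.4, -0.5, -0.1]
opening: 0.998
```

```bash
python3 go.py .565 -.053 .141 1.4; python3 - <<'E'
from rig import *
import cv2,numpy as np
c=capture("wrist");cv2.imwrite("pics/w1.png",c["color"][:,:,::-1]);print(c["fx"],c["cx"],c["cy"],c["hand_eye"].round(4).tolist())
np.save("w1.npy",c["color"])
E
```

```text
t 1.93 p [ 0.5649 -0.0531  0.2152] f [-0.44 -0.48 -0.09] open 0.998
lin cm [-0.01  0.02  7.42] rot [-0.002 -0.002  0.001]
371.64829954431775 319.06178251531276 241.15960444441845 [[0.0003, -0.9657, -0.2598, 0.0709], [1.0, 0.0005, -0.0006, -0.0001], [0.0007, -0.2598, 0.9657, -0.1615], [0.0, 0.0, 0.0, 1.0]]
```

View pics/w1.png

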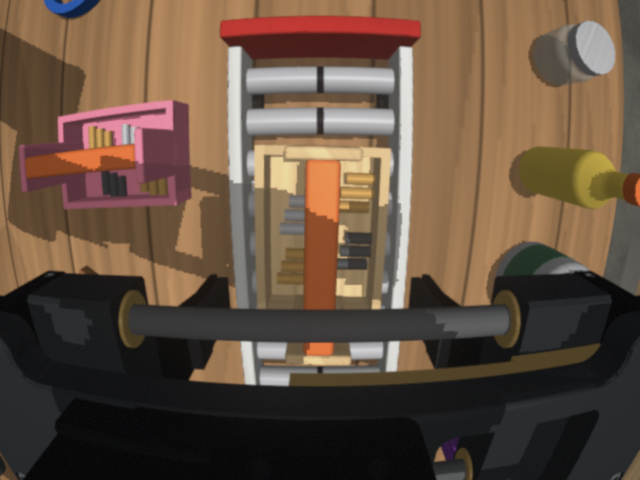

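The wrist view shows the wooden tote's orange bar centred between the fingers: front end at (322,160), rear end at (321,355). The stop's upper face edge is at (320,50). I'll convert those pixels and then grip.

```bash
cat > wr.py <<'E'
import numpy as np
def won(c,p,R,px,z):
    u=np.array([px[0]-c["cx"],px[1]-c["cy"]]);r=np.linalg.norm(u);th=r/c["fx"]
    d=np.r_[u/r*np.sin(th),np.cos(th)];H=c["hand_eye"]
    o=p+R@H[:3,3];d=R@H[:3,:3]@d;return o+d*(z-o[2])/d[2]
E
python3 - <<'E'
from rig import *;from wr import *
s=read_state();c=capture("wrist")
for n,px,z in(("front",(322,160),.17),("rear",(320,355),.17),("stopL",(230,48),.1),("stopM",(320,54),.1),("stopR",(412,46),.1)):print(n,won(c,s["position"],s["tcp_rot"],px,z).round(4))
E
```

```text
front [0.5645 0.0081 0.17  ]
rear [ 0.5665 -0.1149  0.17  ]
stopL [0.4936 0.0914 0.1   ]
stopM [0.5614 0.0854 0.1   ]
stopR [0.6304 0.0966 0.1   ]
```

move_arm:
  linear:
    - [0,0,1.5]
    - [0,0,3]
    - [0,0,4.5]
    - [0,0,5.7]
    - [0,0,6.7]
    - [0,0,7.3]
    - [0,0,7.4]
    - [0,0,7.4]
    - [0,0,7.4]
  angular:
    - [0,0,0]
    - [0,0,0]
    - [0,0,0]
    - [0,0,0]
    - [0,0,0]
    - [0,0,0]
    - [0,0,0]
    - [0,0,0]
    - [0,0,0]
  fingers: [-1,-1,-1,-1,-1,-1,-1,-1,-1]

```text
time_s: 2.78
position: [0.5649, -0.0543, 0.1421]
tcp_rot: [[-0.024, 1.0, -0.0], [1.0, 0.024, 0.002], [0.002, -0.0, -1.0]]
force: [-1.2, 0.4, -0.2]
opening: 1.001
```

move_arm:
  linear:
    - [0,0,0]
    - [0,0,0]
    - [0,0,0]
    - [0,0,0]
    - [0,0,0]
    - [0,0,0]
    - [0,0,0]
    - [0,0,0]
    - [0,0,0]
    - [0,0,0]
  angular:
    - [0,0,0]
    - [0,0,0]
    - [0,0,0]
    - [0,0,0]
    - [0,0,0]
    - [0,0,0]
    - [0,0,0]
    - [0,0,0]
    - [0,0,0]
    - [0,0,0]
  fingers: [1,1,1,1,1,1,1,1,1,1]

```text
time_s: 3.62
position: [0.5649, -0.0543, 0.1421]
tcp_rot: [[-0.024, 1.0, -0.001], [1.0, 0.024, 0.002], [0.002, -0.0, -1.0]]
force: [0.1, 0.0, 0.0]
opening: 0.327
```

```bash
python3 go.py .564 .015 .1415 1.4
```

```text
t 3.62 p [ 0.5649 -0.0543  0.1421] f [0.13 0.02 0.03] open 0.327
lin cm [6.93 0.08 0.07] rot [-0.    -0.002 -0.001]
```

The opening is 28 mm against a 20 mm bar, so the fingers are still closing.

move_arm:
  linear:
    - [0,0,0]
    - [0,0,0]
    - [0,0,0]
    - [0,0,0]
    - [0,0,0]
    - [0,0,0]
  angular:
    - [0,0,0]
    - [0,0,0]
    - [0,0,0]
    - [0,0,0]
    - [0,0,0]
    - [0,0,0]
  fingers: [1,1,1,1,1,1]

```text
time_s: 4.12
position: [0.565, -0.0543, 0.142]
tcp_rot: [[-0.024, 1.0, -0.0], [1.0, 0.024, 0.002], [0.002, -0.0, -1.0]]
force: [1.5, -0.1, -1.3]
opening: 0.227
```

Gripped at 20 mm. I'll roll 66 mm along tool x, staying short of the stop.

move_arm:
  linear:
    - [0.3,0,0]
    - [0.9,0,0]
    - [1.6,0,0]
    - [2.3,0,0.01]
    - [3,0,0.01]
    - [3.7,0,0.01]
    - [4.4,0,0.02]
    - [5.1,0,0.02]
    - [5.8,0,0.02]
    - [6.3,0,0.02]
    - [6.6,0,0.02]
    - [6.6,0,0.02]
  angular:
    - [0,0,0]
    - [0,0,0]
    - [0,0,0]
    - [0,0,0]
    - [0,0,0]
    - [0,0,0]
    - [0,0,0]
    - [0,0,0]
    - [0,0,0]
    - [0,0,0]
    - [0,0,0]
    - [0,0,0]
  fingers: [1,1,1,1,1,1,1,1,1,1,1,1]

```text
time_s: 5.12
position: [0.5634, 0.0126, 0.142]
tcp_rot: [[-0.024, 1.0, -0.0], [1.0, 0.024, 0.002], [0.002, -0.0, -1.0]]
force: [0.4, 0.3, -0.1]
opening: 0.228
```

```bash
python3 go.py .563 .03 .142 1.4;python3 - <<'E'
from rig import *
import cv2
c=capture("scene");cv2.imwrite("pics/s2.png",cv2.resize(c["color"][130:340,200:480],None,fx=2.8,fy=2.8,interpolation=2)[:,:,::-1])
E
```

```text
t 5.12 p [0.5634 0.0126 0.142 ] f [ 0.38  0.27 -0.14] open 0.228
lin cm [1.74 0.01 0.  ] rot [-0.    -0.002 -0.   ]
```

View pics/s2.png

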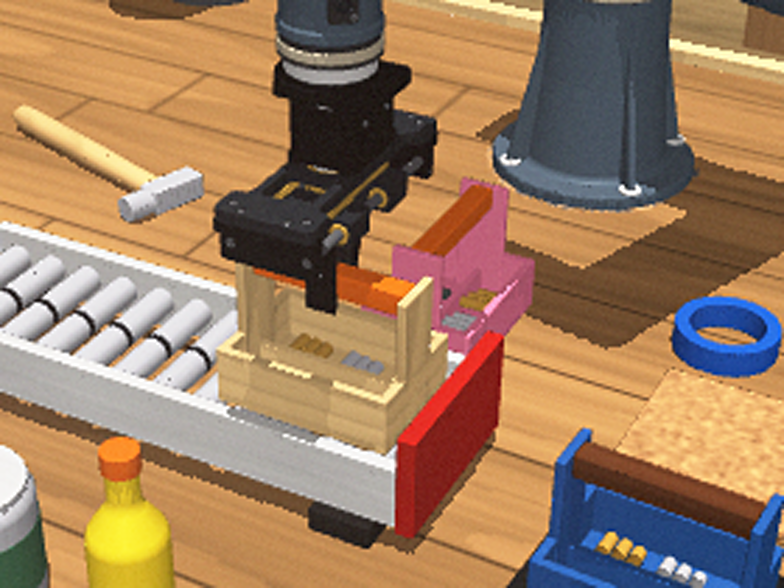

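The tote is gripped at the bar, still down between the rails, with its front wall at (415,390) just short of the stop at (440,400). Now I creep forward until contact shows in the force reading.

move_arm:
  linear:
    - [0.2,0,0]
    - [0.4,0,0]
    - [0.6,0,0]
    - [0.8,0,0]
    - [1.0,0,0]
    - [1.2,0,0]
    - [1.2,0,0]
  angular:
    - [0,0,0]
    - [0,0,0]
    - [0,0,0]
    - [0,0,0]
    - [0,0,0]
    - [0,0,0]
    - [0,0,0]
  fingers: [1,1,1,1,1,1,1]

```text
time_s: 5.75
position: [0.5631, 0.0246, 0.142]
tcp_rot: [[-0.024, 1.0, -0.0], [1.0, 0.024, 0.002], [0.002, -0.0, -1.0]]
force: [0.8, 0.2, -0.5]
opening: 0.228
```

move_arm:
  linear:
    - [0.1,0,0]
    - [0.2,0,0]
    - [0.3,0,0]
    - [0.3,0,0]
  angular:
    - [0,0,0]
    - [0,0,0]
    - [0,0,0]
    - [0,0,0]
  fingers: [1,1,1,1]

```text
time_s: 6.08
position: [0.563, 0.0278, 0.142]
tcp_rot: [[-0.024, 1.0, -0.0], [1.0, 0.024, 0.002], [0.002, -0.0, -1.0]]
force: [0.4, -0.2, 0.2]
opening: 0.228
```

move_arm:
  linear:
    - [0.1,0,0]
    - [0.2,0,0]
    - [0.3,0,0]
    - [0.3,0,0]
  angular:
    - [0,0,0]
    - [0,0,0]
    - [0,0,0]
    - [0,0,0]
  fingers: [1,1,1,1]

```text
time_s: 6.42
position: [0.5629, 0.031, 0.142]
tcp_rot: [[-0.024, 1.0, -0.0], [1.0, 0.024, 0.003], [0.003, -0.0, -1.0]]
force: [0.9, 0.6, -0.8]
opening: 0.227
```

move_arm:
  linear:
    - [0.1,0,0]
    - [0.2,0,0]
    - [0.2,0,0]
  angular:
    - [0,0,0]
    - [0,0,0]
    - [0,0,0]
  fingers: [1,1,1]

```text
time_s: 6.67
position: [0.5631, 0.0324, 0.142]
tcp_rot: [[-0.025, 1.0, 0.0], [1.0, 0.025, 0.001], [0.001, 0.0, -1.0]]
force: [0.3, -3.6, -0.2]
opening: 0.231
```

The first contact reading is -3.6 N in y. I'll press slightly more so the whole face seats.

move_arm:
  linear:
    - [0.1,0,0]
    - [0.2,0,0]
    - [0.2,0,0]
    - [0.2,0,0]
  angular:
    - [0,0,0]
    - [0,0,0]
    - [0,0,0]
    - [0,0,0]
  fingers: [1,1,1,1]

```text
time_s: 7.0
position: [0.5635, 0.0331, 0.1423]
tcp_rot: [[-0.027, 1.0, 0.001], [1.0, 0.027, -0.002], [-0.002, 0.001, -1.0]]
force: [0.2, -5.0, 0.4]
opening: 0.224
```

```bash
python3 go.py .563 .03 .142 1.4;python3 - <<'E'
from rig import *
import cv2
c=capture("scene");cv2.imwrite("pics/s3.png",cv2.resize(c["color"][200:340,240:420],None,fx=4,fy=4,interpolation=2)[:,:,::-1])
E
```

```text
t 7.0 p [0.5635 0.0331 0.1423] f [ 0.18 -4.97  0.43] open 0.224
lin cm [-0.31 -0.06  0.03] rot [0.001 0.002 0.002]
```

View pics/s3.png

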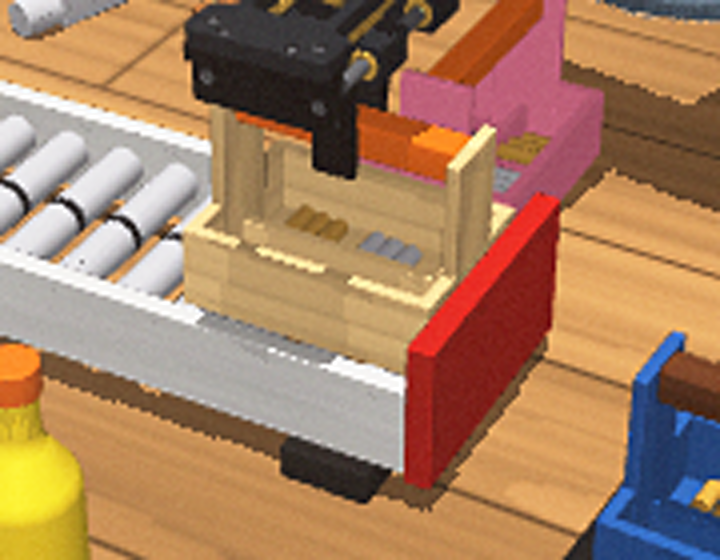

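The wooden tote's front wall sits flush on the red stop at (425,310), with a 5 N reaction. Next I ease off 1–2 mm and lift.

move_arm:
  linear:
    - [-0.2,0,0]
    - [-0.2,0,-0.4]
    - [-0.2,0,-1.2]
    - [-0.2,0,-2.2]
    - [-0.2,0,-3.4]
    - [-0.2,0,-4.6]
    - [-0.2,0,-5.8]
    - [-0.2,0,-7]
    - [-0.2,0,-8.2]
    - [-0.2,0,-9.2]
    - [-0.2,0,-9.8]
    - [-0.2,0,-10]
  angular:
    - [0,0,0]
    - [0,0,0]
    - [0,0,0]
    - [0,0,0]
    - [0,0,0]
    - [0,0,0]
    - [0,0,0]
    - [0,0,0]
    - [0,0,0]
    - [0,0,0]
    - [0,0,0]
    - [0,0,0]
  fingers: [1,1,1,1,1,1,1,1,1,1,1,1]

```text
time_s: 8.05
position: [0.5639, 0.0315, 0.2439]
tcp_rot: [[-0.027, 1.0, 0.003], [1.0, 0.027, -0.002], [-0.002, 0.003, -1.0]]
force: [0.3, -0.4, -5.0]
opening: 0.225
```

```bash
python3 go.py .411 .295 .2 0.3
```

```text
t 8.05 p [0.5639 0.0315 0.2439] f [ 0.26 -0.41 -4.98] open 0.225
lin cm [ 26.76 -14.59   4.29] rot [0.003 0.002 0.022]
```

move_arm:
  linear:
    - [0.6,-0.6,0]
    - [2,-2,0]
    - [4,-4,0]
    - [6.5,-6.2,0]
    - [9.2,-8.4,0]
    - [12,-10.3,0]
    - [14.8,-11.8,0]
    - [17.6,-13,0]
    - [20.4,-13.9,0]
    - [23,-14.5,0]
    - [25.2,-14.6,0]
    - [26.5,-14.6,0]
  angular:
    - [0,0,0]
    - [0,0,0]
    - [0,0,0.01]
    - [0,0,0.01]
    - [0,0,0.01]
    - [0,0,0.02]
    - [0,0,0.02]
    - [0,0,0.02]
    - [0,0,0.02]
    - [0,0,0.02]
    - [0,0,0.02]
    - [0,0,0.02]
  fingers: [1,1,1,1,1,1,1,1,1,1,1,1]

```text
time_s: 9.05
position: [0.4089, 0.2946, 0.2424]
tcp_rot: [[-0.009, 1.0, 0.002], [1.0, 0.009, -0.001], [-0.001, 0.002, -1.0]]
force: [1.3, -1.6, -3.1]
opening: 0.227
```

move_arm:
  linear:
    - [0,0,0]
    - [0,0,0]
    - [0,0,0]
    - [0,0,0]
  angular:
    - [0,0,0]
    - [0,0,0]
    - [0,0,0]
    - [0,0,0]
  fingers: [1,1,1,1]

```text
time_s: 9.38
position: [0.4089, 0.2934, 0.2422]
tcp_rot: [[-0.008, 1.0, 0.001], [1.0, 0.008, -0.002], [-0.002, 0.001, -1.0]]
force: [0.9, -0.1, -4.5]
opening: 0.231
```

```bash
python3 go.py .411 .296 .13 0.3;python3 - <<'E'
from rig import *
import cv2
c=capture("wrist");cv2.imwrite("pics/w2.png",c["color"][:,:,::-1])
E
```

```text
t 9.38 p [0.4089 0.2934 0.2422] f [ 0.94 -0.13 -4.47] open 0.231
lin cm [ 0.28  0.21 11.22] rot [0.001 0.002 0.003]
```

View pics/w2.png

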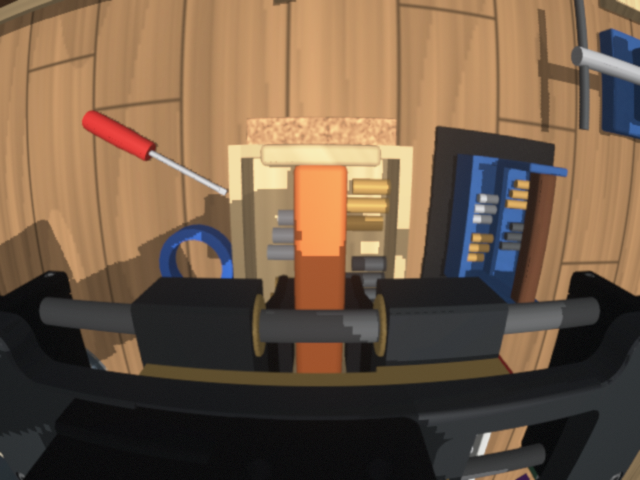

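The held tote is above the cork. The pad's far edge runs from (247,119) to (395,119), the bar's front end is at (320,165), and the blue tote is clear to the right at (500,225). I'll compare the numbers.

```bash
python3 - <<'E'
from rig import *;from wr import *
s=read_state();c=capture("wrist");zt=s["position"][2]+.0285
for n,px,z in(("corkL",(247,119),.008),("corkR",(395,119),.008),("barfront",(320,165),zt),("barL",(294,270),zt),("barR",(346,270),zt)):print(n,won(c,s["position"],s["tcp_rot"],px,z).round(4))
E
```

```text
corkL [0.3318 0.391  0.008 ]
corkR [0.4888 0.3924 0.008 ]
barfront [0.4087 0.3566 0.2708]
barL [0.3992 0.3171 0.2708]
barR [0.4189 0.3173 0.2708]
```

move_arm:
  linear:
    - [0.1,0.1,0.6]
    - [0.2,0.2,1.8]
    - [0.25,0.2,3.3]
    - [0.25,0.2,4.9]
    - [0.25,0.2,6.5]
    - [0.25,0.2,8.1]
    - [0.25,0.2,9.7]
    - [0.25,0.2,11.2]
    - [0.25,0.2,12.5]
    - [0.25,0.2,13.5]
    - [0.25,0.2,14.2]
    - [0.25,0.2,14.4]
  angular:
    - [0,0,0]
    - [0,0,0]
    - [0,0,0]
    - [0,0,0]
    - [0,0,0]
    - [0,0,0]
    - [0,0,0]
    - [0,0,0]
    - [0,0,0]
    - [0,0,0]
    - [0,0,0]
    - [0,0,0]
  fingers: [1,1,1,1,1,1,1,1,1,1,1,1]

```text
time_s: 10.48
position: [0.4111, 0.2953, 0.0972]
tcp_rot: [[-0.007, 1.0, -0.0], [1.0, 0.007, -0.002], [-0.002, -0.0, -1.0]]
force: [-0.4, 0.8, -4.3]
opening: 0.229
```

move_arm:
  linear:
    - [0,0,0]
    - [0,0,0.1]
    - [0,0,0.2]
    - [0,0,0.3]
    - [0,0,0.4]
    - [0,0,0.5]
    - [0,0,0.5]
    - [0,0,0.5]
  angular:
    - [0,0,0]
    - [0,0,0]
    - [0,0,0]
    - [0,0,0]
    - [0,0,0]
    - [0,0,0]
    - [0,0,0]
    - [0,0,0]
  fingers: [1,1,1,1,1,1,1,1]

```text
time_s: 11.15
position: [0.4111, 0.2954, 0.0923]
tcp_rot: [[-0.007, 1.0, -0.0], [1.0, 0.007, -0.002], [-0.002, -0.0, -1.0]]
force: [0.6, -1.5, -4.4]
opening: 0.228
```

move_arm:
  linear:
    - [0,0,0.05]
    - [0,0,0.1]
    - [0,0,0.15]
    - [0,0,0.2]
    - [0,0,0.2]
  angular:
    - [0,0,0]
    - [0,0,0]
    - [0,0,0]
    - [0,0,0]
    - [0,0,0]
  fingers: [1,1,1,1,1]

```text
time_s: 11.57
position: [0.411, 0.2953, 0.0902]
tcp_rot: [[-0.007, 1.0, -0.0], [1.0, 0.007, -0.002], [-0.002, -0.0, -1.0]]
force: [-0.4, -0.4, -4.2]
opening: 0.223
```

Still carrying the full weight, so I go down another 1 mm and watch the force.

move_arm:
  linear:
    - [0,0,0.05]
    - [0,0,0.1]
    - [0,0,0.1]
    - [0,0,0.1]
  angular:
    - [0,0,0]
    - [0,0,0]
    - [0,0,0]
    - [0,0,0]
  fingers: [1,1,1,1]

```text
time_s: 11.9
position: [0.4112, 0.2953, 0.09]
tcp_rot: [[-0.007, 1.0, 0.0], [1.0, 0.007, -0.002], [-0.002, 0.0, -1.0]]
force: [-1.4, -0.9, 6.8]
opening: 0.227
```

The tote has touched down at z = 0.090, as predicted, with the force now +7 N. I'll release, then retreat straight up.

move_arm:
  linear:
    - [0,0,0]
    - [0,0,0]
    - [0,0,0]
    - [0,0,0]
    - [0,0,0]
    - [0,0,0]
    - [0,0,0]
    - [0,0,0]
    - [0,0,0]
    - [0,0,0]
    - [0,0,0]
    - [0,0,0]
  angular:
    - [0,0,0]
    - [0,0,0]
    - [0,0,0]
    - [0,0,0]
    - [0,0,0]
    - [0,0,0]
    - [0,0,0]
    - [0,0,0]
    - [0,0,0]
    - [0,0,0]
    - [0,0,0]
    - [0,0,0]
  fingers: [0,0,0,0,0,0,0,0,0,0,0,0]

```text
time_s: 12.9
position: [0.4112, 0.2954, 0.09]
tcp_rot: [[-0.007, 1.0, 0.0], [1.0, 0.007, -0.002], [-0.002, 0.0, -1.0]]
force: [-0.3, -0.1, -0.2]
opening: 0.5
```

move_arm:
  linear:
    - [0,0,-0.4]
    - [0,0,-1.2]
    - [0,0,-2.4]
    - [0,0,-4]
    - [0,0,-6]
    - [0,0,-8]
    - [0,0,-10]
    - [0,0,-12]
    - [0,0,-13.5]
    - [0,0,-14.5]
    - [0,0,-15]
    - [0,0,-15]
  angular:
    - [0,0,0]
    - [0,0,0]
    - [0,0,0]
    - [0,0,0]
    - [0,0,0]
    - [0,0,0]
    - [0,0,0]
    - [0,0,0]
    - [0,0,0]
    - [0,0,0]
    - [0,0,0]
    - [0,0,0]
  fingers: [0,0,0,0,0,0,0,0,0,0,0,0]

```text
time_s: 13.9
position: [0.4118, 0.296, 0.2417]
tcp_rot: [[-0.007, 1.0, 0.003], [1.0, 0.007, -0.001], [-0.001, 0.003, -1.0]]
force: [0.9, -0.4, -0.2]
opening: 0.501
```

```bash
python3 - <<'E'
from rig import *
import cv2,numpy as np
s=read_state();print(s["time_s"],s["position"],s["opening"])
a=capture("wrist")["color"];b=capture("scene")["color"]
b=cv2.resize(b[190:400,340:540],(400,420),interpolation=2);a=cv2.resize(a[:,120:520],(400,480))[:420]
cv2.imwrite("pics/f.png",np.hstack([a,b])[:,:,::-1])
E
```

```text
13.9 [0.41177151 0.29599096 0.24168581] 0.5012151031459643
```

View pics/f.png

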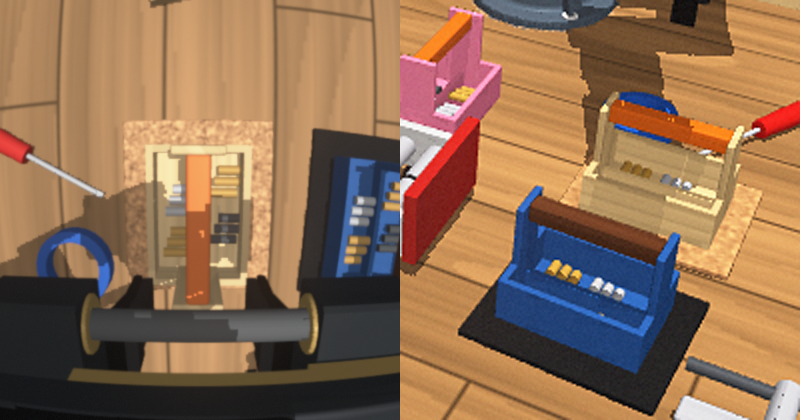

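The tote stands upright on the cork, bar at (198,225) left pane, with even cork margins. The blue tote is undisturbed on its pad. One numeric check, then I hand in.

```bash
python3 - <<'E'
from rig import *;from wr import *
s=read_state();c=capture("wrist")
for n,px,z in(("barfront",(318,154),.118),("corkL",(245,122),.008),("corkR",(392,122),.008)):print(n,won(c,s["position"],s["tcp_rot"],px,z).round(4))
print(s["force"].round(2));hand_in()
E
```

```text
barfront [0.4093 0.358  0.118 ]
corkL [0.3316 0.3897 0.008 ]
corkR [0.4866 0.3907 0.008 ]
[ 0.02 -0.02  0.46]
the job is handed in; nothing more can be done
```

I rolled the plywood tote against the red stop, lifted it off by its handle and set it down on the cork pad. The job is handed in after about 14 s of the 43 s allowed.

- **Rolling:** I gripped the orange bar and kept the height constant within about 0.3 mm, so the tote stayed on the rollers. It reached the stop with a 5 N reaction and looked flush in the picture.
- **Setting down:** Touchdown came at the predicted height (tool tip at 0.090 m) with about 7 N of force. I released only after that, then raised the gripper straight up.
- **Last checks:** The bar centre came out at about (0.409, 0.296) m against a pad centre of about (0.410, 0.296) m. That is within about 2 mm, upright and lengthwise. The blue tote looked undisturbed, and the force reading showed the gripper touching nothing.
- **Disagreement:** The overhead camera put the stop's face at y ≈ 0.102 m, while my rough wrist-camera estimate gave 0.085–0.097 m. The contact force settled it at about 0.103 m.

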